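# Unlock the sprung lock box and hold the key turned

## Task

Unlock the grey steel lock box for me: lift the spice jar off its lock and stand it upright on the worktop, then take the key from its wooden stand, push it fully home in the keyhole past the sticky pins and turn it a quarter turn clockwise, as far as it goes. The lock springs back when let go, so finish still gripping the key fully in and fully turned, so that I can lift the lid. Leave the other things on the worktop where they are.

Things in the scene. Friction and masses are not known exactly. Their poses are not given: they have to be found in the camera images.
- lockbox: grey painted steel lock box, fixed to the worktop, 150 (its x) x 200 (its y) x 62 mm high, with a folded carry handle (12 mm high) along the lid's far edge and a steel lock plate 64 x 52 mm on the lid. Origin: centre of the underside; z up.
- keyhole (a point): centre of the keyhole's mouth, at the top face of the lock plate, 64 mm above the worktop, 20 mm towards the box's -x from the middle of the lid. A vertical slot 17 mm long (along this point's x) and 8 mm wide (y) with 2 mm bevelled edges, z up, fixed in the 6 mm plate; below it the turning cylinder has a slot of 16 x 6.6 mm to 37 mm below the mouth.
- pins (a point): on the keyhole's axis, 18 mm below its mouth: two sticky sprung pins stand into the slot here from its long sides, met when the key's tip is 17 to 24 mm in. They give way to a steady downward push of about 4 to 12 N; twisting the key a few degrees to and fro helps.
- lock_turn (a joint): turn of the lock cylinder, rad: 0 locked, grows clockwise seen from above to a stop at 1.45; the blade has about 0.12 rad of play in it, so the stop is met when the key has turned a quarter. A spring drives it back to 0 with 0.05 (at 0) to 0.15 N m. The key cannot be turned until within about 4 mm of fully home, nor pulled out while turned.
- key: steel key, 50 g, 72 mm long, standing bow up in its stand. Origin: the blade's tip, on the key's axis; z up, x across its width, y its thickness. From the tip: blade 14 (x) x 5 mm (y), 0 to 20 mm, lowest 6 mm a wedge; neck 4.8 mm diameter to 30 mm; collar 20 mm diameter, 30 to 33 mm. Fully home the collar rests on the lock plate.
- bow (a point): middle of the key's flat bow, 56 mm above the key's tip: 32 mm wide (x), 8 mm thick (y), 32 mm high (40 to 72 mm from the tip), to be gripped across its thickness; below it down to the collar a stem 7.6 mm thick
- key_stand: fixed wooden block 64 x 64 x 36 mm, left or right of the box, with a slot 17 mm (x) by 8 mm (y) from top to bottom in which the key stands loosely; the key's collar rests on the block's top, its tip 6 mm above the worktop. Origin: centre of the underside; z up.
- jar: glass spice jar with a round red cap, 45 mm diameter, 106 mm high (cap 44.6 mm from 85 mm up, glass 42 mm), about 0.11 kg, standing upright on the lock plate over the keyhole. Origin: centre of the underside; z up.
- sardine_tin: bystander: flat tin 63 x 105 x 26 mm, on the side of the box where the key stand is not, about as far from the robot. Origin: centre of the underside.
- mug: bystander: big cream mug 102 x 112 x 107 mm, at the far left. Origin: underside.
- teaspoon: bystander: teaspoon 132 mm long, 11 mm high, lying left behind the box. Origin: underside.
- garlic: bystander: garlic bulb 53 x 52 x 52 mm, at the right end of the worktop, far back. Origin: underside.
- tape_roll: bystander: roll of tape 55 x 53 x 19 mm, at the far left. Origin: underside. The worktop is otherwise free: nothing ever stands to the right of the box behind the key stand or tin, 0.50 to 0.53 m ahead of the robot (x), 0.24 to 0.29 m to its right (-y).

How it is judged:
By the outcome, as a careful person would: the job done as asked, in the order asked, and still so for the second after the job is handed in, while the arm keeps its last pose, push and grip.
It also fails if it takes over 64 s, if anything falls off the work surface, if the arm or the gripper's body presses on something with over 40 N, if the wrist force passes 120 N, or if a joint passes its speed limit or range.

## Robot

A 6-joint arm with a two-finger parallel gripper is mounted at the origin on a cart in front of the work surface, level with it; the furniture and walls round the work are solid. World frame = base frame: x ahead of the robot, y to its left, z up, the work surface at z = 0. Lengths are in m, angles in rad, forces in N, time in s.
With the tool pointing down it reaches from about 0.35 to 0.975 m from the base axis. Payload 7.1 kg.
Tool frame: the origin (TCP) lies midway between the tips of the shut fingers; the grasp point (between the pads) lies 19 mm behind it; z points along the fingers, y is the line along which they close (so a half turn about z gives the same grasp; the last joint's range is limited). The gripper opens to 88 mm and grips with 3 to 60 N. Pads are 20 mm wide; open, the fingers measure 115 mm over their backs; the gripper's body (75 mm by 178 mm) begins 61 mm behind the grasp point.
Start: joints at [-1.271, 0.423, 1.63, -0, 1.089, -0.019], TCP at [0.196, -0.593, 0.201] pointing down, gripper open.
Joint ranges: [-3, 3], [-0.9, 2.11], [0.09, 2.58], [-1.31, 4.45], [0.11, 2.69], [-2.54, 2.54]. Speed limits (rad/s): [2.39, 2.39, 3.01, 3.14, 3.14, 3.14].

## Interface

Orientations are given as a unit quaternion [w, x, y, z].
In Python, from station import move_pose, movel, movej, command_gripper, wait, inverse_kinematics, read_camera, camera_info, MotionError, job_done, get_time, get_joint_pos, get_qvel, get_effort, get_tcp_pos, get_ee_rot, get_ft_force, get_ft_torque, get_grip_width, get_finger_force gives the robot as it stands. Calls block until the motion is done:
- move_pose(position, orientation): joint-space move of the TCP to a pose.
- movel(position, frame=None, v=0.15, until_force=None): straight line of the TCP; frame=None keeps the orientation; v is the mean speed in m/s. With until_force (N) it stops when the force on the tool has changed by that much, and returns True; else False.
- movej(angles): joint-space move.
- command_gripper(opening): opening from 0.0 (shut) to 1.0 (fully open); the grip force is fixed at half the most; returns when the fingers have stopped.
- wait(seconds).
- inverse_kinematics(position, orientation): joint angles nearest the present ones, or None.
- read_camera(name): name is "scene" or "side" or "wrist"; returns the picture (384x512x3 uint8, red, green, blue); there is no depth.
- camera_info(name): a dict with "intrinsics" (3x3 intrinsics, pixels), "T" (4x4, takes a point from camera to world coordinates); the wrist camera has in their place "tool_from_camera" (4x4, takes a point from camera to tool coordinates, whose origin is the TCP and whose axes are the flange's). Camera axes: x right, y up, looking along -z (the intrinsics and any distortion apply to the point x, -y, -z); pixel columns grow to the right and rows downward; lengths in m; the calibration is good to about 2 mm. A picture is of the moment at which its call begins: read the wrist's pose just before it. camera_info takes no time and is no camera call.
A pose or a line that the arm cannot do raises MotionError and nothing moves.
- job_done(): hands the job in; it is judged then, once.
Readings, each from a call of its own:
- get_time(): time.
- get_joint_pos(): joint angles.
- get_qvel(): joint speeds.
- get_effort(): joint torques, N m.
- get_tcp_pos(): TCP position.
- get_ee_rot(): TCP orientation.
- get_ft_force(): force on the tool from outside, world axes, zero at the start.
- get_ft_torque(): the same for the moment, N m.
- get_grip_width(): opening from 0.0 (shut) to 1.0 (fully open).
- get_finger_force(): force on a finger pad.
Only numpy, scipy, OpenCV 4.12 (cv2) and the standard library are available. Lean on these libraries where they do the work, as an engineer would, in place of code of your own. Each camera call takes 0.05 s, during which the arm holds its last target. There are 200 camera calls.

## Working session

There is one attempt and no reset: what is moved stays moved. The work goes in short steps, each a Python script; the robot and the scene stay as the last script left them, time stands still between calls to the robot, and variables do not carry over. Pictures are saved under pics/ and viewed, at most 10 in all, crops included, and the job is handed in when it is done.

```bash
mkdir -p pics; ls
python3 - <<'E'
from station import *
import cv2,numpy as np
for n in ("scene","side"):
    im=read_camera(n); cv2.imwrite(f"pics/{n}0.png",im[:,:,::-1]); i=camera_info(n); print(n,i)
print(camera_info("wrist"),get_ee_rot(),get_time())
a=cv2.imread("pics/scene0.png");b=cv2.imread("pics/side0.png")
cv2.imwrite("pics/both0.png",cv2.resize(np.vstack([a,b]),(800,600)) if 0 else np.vstack([a,b])[:0] if 0 else a)
E
```

```text
pics
scene {'intrinsics': array([[429.43298578,   0.        , 253.54653592],
       [  0.        , 429.43298578, 194.41201476],
       [  0.        ,   0.        ,   1.        ]]), 'T': array([[-8.10358541e-01,  2.87541701e-01, -5.10527967e-01,
        -4.32220692e-01],
       [-5.85932986e-01, -3.95811104e-01,  7.07118170e-01,
         1.38163575e+00],
       [ 1.25332300e-03,  8.72154425e-01,  4.89229076e-01,
         9.44295152e-01],
       [ 0.00000000e+00,  0.00000000e+00,  0.00000000e+00,
         1.00000000e+00]])}
side {'intrinsics': array([[400.76549264,   0.        , 258.08566173],
       [  0.        , 400.76549264, 191.91663757],
       [  0.        ,   0.        ,   1.        ]]), 'T': array([[ 0.9993738 ,  0.00926853, -0.03414826,  0.44124431],
       [-0.0343548 ,  0.48521034, -0.87372231, -1.1992971 ],
       [ 0.00847096,  0.87434834,  0.48522492,  0.8125809 ],
       [ 0.        ,  0.        ,  0.        ,  1.        ]])}
{'intrinsics': array([[305.92565308,   0.        , 248.65985713],
       [  0.        , 305.92565308, 192.34465914],
       [  0.        ,   0.        ,   1.        ]]), 'tool_from_camera': array([[ 7.82155539e-04,  9.52679912e-01,  3.03974297e-01,
         8.38854609e-02],
       [ 9.99999694e-01, -7.47342188e-04, -2.30866261e-04,
        -7.60882620e-04],
       [ 7.23116741e-06,  3.03974385e-01, -9.52680205e-01,
        -1.84005082e-01],
       [ 0.00000000e+00,  0.00000000e+00,  0.00000000e+00,
         1.00000000e+00]])} [-6.79097659e-04  9.87321710e-01  1.58730502e-01 -9.29324825e-05] 0.1
```

View pics/scene0.png

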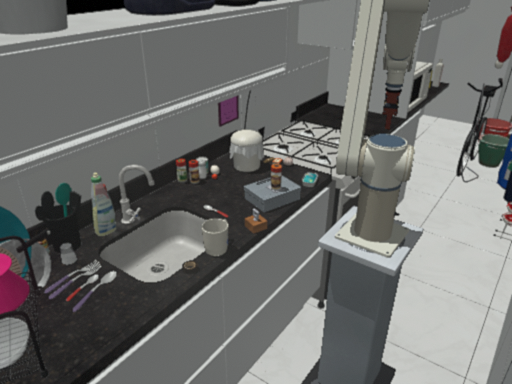

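View pics/side0.png

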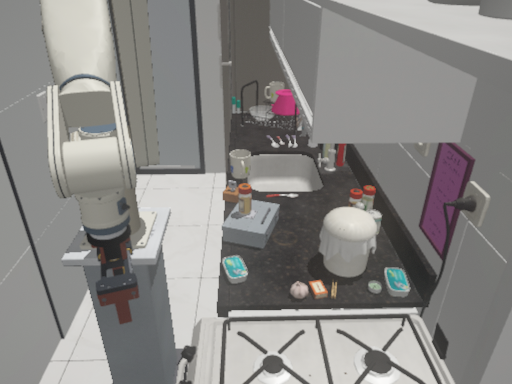

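The scene view shows the jar at about (277,172) on the box (272,192), with the stand and key at (256,222), left of the box. In the side view the jar is at (245,200), the stand at (232,194) and the tin at (235,268). I'll triangulate these roughly, then look with the wrist camera.

```bash
cat > h.py <<'E'
from station import *
import numpy as np, cv2
from scipy.spatial.transform import Rotation as R
def rot(q): return R.from_quat(np.r_[q[1:],q[0]])
def quat(r): x=r.as_quat(); return np.r_[x[3],x[:3]]
def down(yaw):  # tool z down; tool y axis heading = yaw (world)
    y=np.array([np.cos(yaw),np.sin(yaw),0]); z=np.array([0,0,-1.]); x=np.cross(y,z)
    return quat(R.from_matrix(np.c_[x,y,z]))
def cam(n):
    i=camera_info(n)
    if 'T' in i: return i['intrinsics'],np.array(i['T'])
    T=np.eye(4); T[:3,:3]=rot(get_ee_rot()).as_matrix(); T[:3,3]=get_tcp_pos()
    return i['intrinsics'],T@i['tool_from_camera']
def ray(c,uv):
    K,T=c; d=np.array([(uv[0]-K[0,2])/K[0,0],-(uv[1]-K[1,2])/K[1,1],-1]); d=T[:3,:3]@d
    return T[:3,3],d/np.linalg.norm(d)
def plane(c,uv,z):
    o,d=ray(c,uv); return o+d*(z-o[2])/d[2]
def tri(rs):
    A=sum(np.eye(3)-np.outer(d,d) for o,d in rs); b=sum((np.eye(3)-np.outer(d,d))@o for o,d in rs)
    p=np.linalg.solve(A,b); return p,max(np.linalg.norm(np.cross(p-o,d)) for o,d in rs)
def proj(c,p):
    K,T=c; q=np.linalg.inv(T)@np.r_[p,1]; return np.array([K[0,2]+K[0,0]*q[0]/-q[2],K[1,2]-K[1,1]*q[1]/-q[2]])
def snap(n,name):
    c=cam(n); im=read_camera(n)[:,:,::-1].copy(); cv2.imwrite(f'pics/{name}.png',im); np.savez(f'pics/{name}.npz',K=c[0],T=c[1]); return c,im
def load(name):
    z=np.load(f'pics/{name}.npz'); return (z['K'],z['T']),cv2.imread(f'pics/{name}.png')
E
python3 - <<'E'
from h import *
s,d=cam("scene"),cam("side")
np.set_printoptions(precision=4,suppress=True)
for n,a,b in (("cap top",(277,162),(245,186)),("stand key bow",(256,213),(233,184)),("stand",(256,222),(232,194))):
    print(n,tri([ray(s,a),ray(d,b)]))
print("tin",plane(d,(235,268),.026), "mug top",plane(d,(240,157),.1))
E
python3 -c "
import cv2,numpy as np
a=cv2.imread('pics/scene0.png')[140:250,220:340];b=cv2.imread('pics/side0.png')[160:290,200:300]
a=cv2.resize(a,None,fx=3.4,fy=3.4,interpolation=2);b=cv2.resize(b,None,fx=3.4,fy=3.4,interpolation=2)
c=np.zeros((450,760,3),np.uint8);c[:a.shape[0],:a.shape[1]]=a;c[:b.shape[0],410:410+b.shape[1]]=b
cv2.imwrite('pics/crop0.png',c)"
```

```text
cap top (array([ 0.4466, -0.0093,  0.1773]), np.float64(0.0037726455855540803))
stand key bow (array([0.3954, 0.2198, 0.0614]), np.float64(0.0006897268267926597))
stand (array([0.393 , 0.2185, 0.018 ]), np.float64(0.0022798873598602405))
tin [ 0.4109 -0.2535  0.026 ] mug top [0.4236 0.3976 0.1   ]
```

View pics/crop0.png

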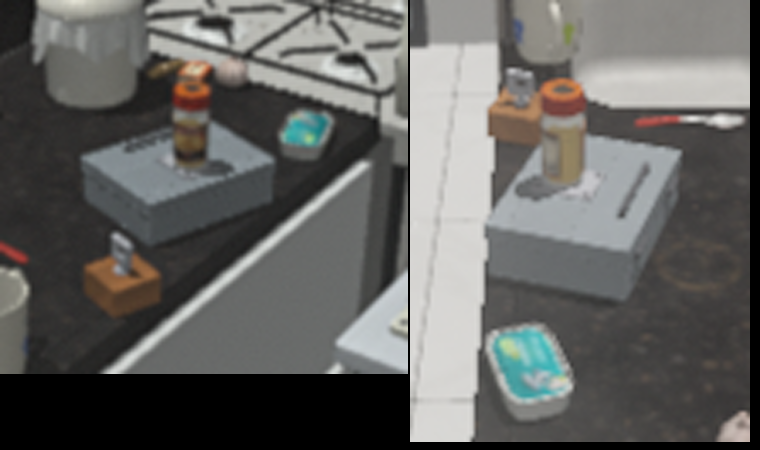

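The crop confirms it: the jar stands on a white lock plate on the yawed grey box, and the key stands in its orange block to the left. The triangulated heights are plausible. Next are the wrist views.

Run:
```python
from h import *
move_pose([0.42,0.0,0.33],down(0)); a=snap("wrist","w1")[1]
print(get_joint_pos(),get_time())
move_pose([0.40,0.18,0.26],down(0)); b=snap("wrist","w2")[1]
print(get_joint_pos(),get_time(),get_ft_force())
cv2.imwrite('pics/w12.png',cv2.resize(np.hstack([a,b]),(800,300),interpolation=cv2.INTER_AREA))
```

```text
[-2.94738554e-02 -3.90593518e-02  1.90183264e+00 -1.26580011e-04
  1.27918085e+00 -2.83259461e-02] 2.4583
[ 3.93770522e-01  6.53547563e-02  1.95953650e+00 -4.02524597e-04
  1.11587504e+00  3.94772099e-01] 3.3083 [ 0.25592737 -0.2791445  -0.26322579]
```

View pics/w12.png

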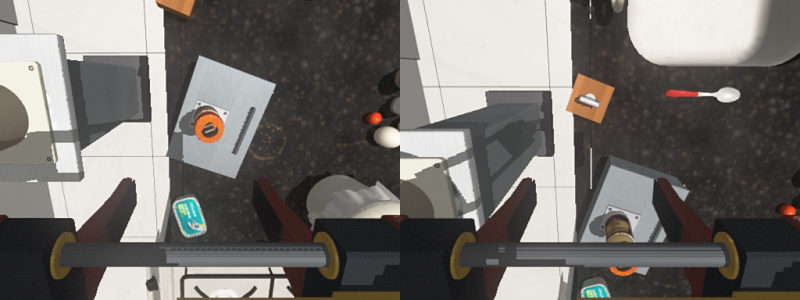

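Left (w1): box with the jar cap at about (211,126) in the half-scale picture. Right (w2): stand with the key at about (590,98). I'll segment them now and check with an enlarged, annotated crop.

```bash
cat > seg.py <<'E'
from h import *
np.set_printoptions(precision=4,suppress=True)
def blobs(im,lo,hi,amin=60):
    h=cv2.cvtColor(im,cv2.COLOR_BGR2HSV); m=cv2.inRange(h,lo,hi)
    cs,_=cv2.findContours(m,cv2.RETR_EXTERNAL,cv2.CHAIN_APPROX_NONE)
    return [c for c in cs if cv2.contourArea(c)>amin]
E
python3 - <<'E'
from seg import *
for n in ("w1","w2"):
    c,im=load(n)
    h=cv2.cvtColor(im,cv2.COLOR_BGR2HSV)
    for b in blobs(im,(0,120,60),(20,255,255)): print(n,"orange",cv2.boundingRect(b),cv2.contourArea(b),cv2.fitEllipse(b),h[tuple(b.mean(0)[0].astype(int)[::-1])])
    if n=="w1":
        for p in ((250,110),(290,130),(262,132),(300,180)): print(p,h[p[1],p[0]])
        box=im[60:240,200:370]
    else: st=im[85:165,205:285]; print([h[p[1],p[0]] for p in ((232,110),(243,127),(255,130))])
A=cv2.resize(box,None,fx=2.5,fy=2.5,interpolation=2);B=cv2.resize(st,None,fx=4.5,fy=4.5,interpolation=2)
o=np.zeros((450,800,3),np.uint8);o[:A.shape[0],:A.shape[1]]=A;o[:360,430:790]=B;cv2.imwrite('pics/crop1.png',o)
E
```

```text
w1 orange (476, 373, 36, 11) 209.0 ((493.0011291503906, 377.95849609375), (10.140809059143066, 39.855587005615234), 90.35774993896484) [ 20 165  93]
w1 orange (419, 373, 58, 11) 306.5 ((448.36859130859375, 377.8881530761719), (9.930466651916504, 61.66204071044922), 88.79146575927734) [ 20 148  95]
w1 orange (401, 297, 33, 61) 595.5 ((416.81427001953125, 326.0398864746094), (26.262685775756836, 56.97078323364258), 165.87770080566406) [105   9  57]
w1 orange (64, 297, 33, 60) 706.0 ((79.95903778076172, 326.9951477050781), (27.284587860107422, 56.89556884765625), 15.859468460083008) [115  25  61]
w1 orange (469, 143, 21, 17) 228.5 ((479.003662109375, 150.80775451660156), (14.992390632629395, 19.640214920043945), 80.84649658203125) [  6 211 236]
w1 orange (249, 143, 38, 40) 1115.5 ((267.2815856933594, 162.829833984375), (36.51400375366211, 39.01597213745117), 176.43824768066406) [ 21  52 157]
w1 orange (199, 0, 52, 26) 631.0 ((232.1978302001953, 8.695056915283203), (21.770849227905273, 54.59740447998047), 103.3847427368164) [ 13 152 193]
(250, 110) [ 94  10 196]
(290, 130) [100   8 189]

[... 509 characters left out ...]
, 297, 33, 60) 685.0 ((80.4244613647461, 326.601318359375), (27.389541625976562, 56.99995422363281), 14.038727760314941) [165   9  55]
w2 orange (486, 262, 26, 19) 245.5 ((497.6953430175781, 269.8956298828125), (14.141216278076172, 26.06555938720703), 114.48321533203125) [  9 203 236]
w2 orange (340, 115, 42, 10) 308.5 ((357.56536865234375, 119.5642318725586), (9.00249195098877, 48.930789947509766), 90.90142822265625) [  2 170 222]
w2 orange (213, 94, 62, 64) 2360.0 ((243.02545166015625, 125.5184097290039), (56.174503326416016, 58.548683166503906), 175.92469787597656) [173   8 136]
[array([ 13, 145, 200], dtype=uint8), array([173,   6, 165], dtype=uint8), array([ 13, 146, 183], dtype=uint8)]
```

View pics/crop1.png

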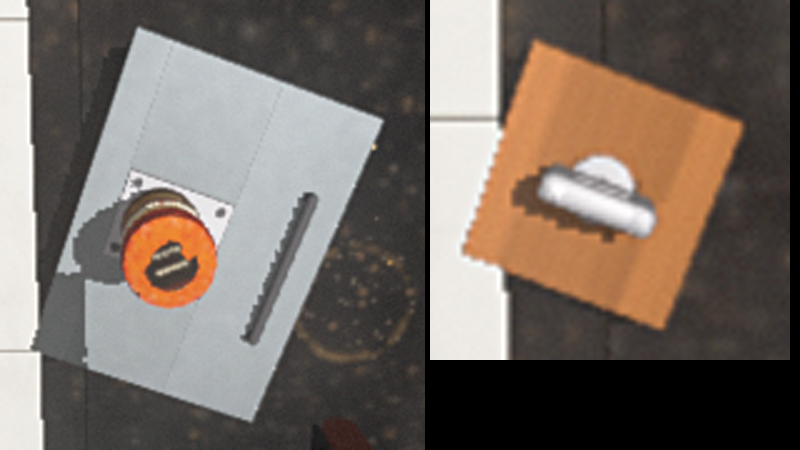

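w1 shows the lid corners, the cap-top circle and the lock plate clearly. w2 shows the stand's square top and the bow's top edge. I'll turn these into positions and cross-check them against sizes and the fixed cameras.

Run:
```python
from seg import *
c1,w1=load("w1"); c2,w2=load("w2"); s,d=cam("scene"),cam("side")
A=lambda p:np.array(p)/2.5+[200,60]
B=lambda p:(np.array(p)-[430,0])/4.5+[205,85]
L=np.array([plane(c1,A(p),.062) for p in ((137,28),(383,121),(252,421),(33,348))])
print("lid",L.mean(0),np.linalg.norm(np.diff(np.r_[L,L[:1]],axis=0),axis=1),[np.degrees(np.arctan2(*(b-a)[1::-1])) for a,b in zip(L,np.roll(L,-1,0))])
S=np.array([plane(c2,B(p),.036) for p in ((533,40),(743,122),(665,330),(462,252))])
print("stand",S.mean(0),np.linalg.norm(np.diff(np.r_[S,S[:1]],axis=0),axis=1),[np.degrees(np.arctan2(*(b-a)[1::-1])) for a,b in zip(S,np.roll(S,-1,0))])
# plate corners
for p in ((132,170),(234,207)): print("plate",plane(c1,A(p),.064))
print("cap",plane(c1,A((168,263)),.170))
# jar height: cap triangulated from w1, scene and side cap masks' centres
def cen(n,roi):
    im=cv2.imread(f"pics/{n}.png"); x,y,w,h=roi
    b=max(blobs(im[y:y+h,x:x+w],(0,150,60),(14,255,255),10),key=cv2.contourArea); x0,y0,w0,h0=cv2.boundingRect(b); return (x+x0+(w0-1)/2,y+y0+(h0-1)/2),w0,h0
q1=cen("w1",(240,135,60,60));qs=cen("scene0",(265,150,25,30));qd=cen("side0",(235,175,20,25));print(q1,qs,qd)
print("cap mid tri",tri([ray(c1,q1[0]),ray(s,qs[0]),ray(d,qd[0])]))
# bow top, w2
print("bow top edge",[plane(c2,B(p),.078) for p in ((549,186),(648,223))])
print("cooker edge",plane(d,(322,240),.12),plane(d,(347,215),.2))
```

```text
lid [ 0.4663 -0.0029  0.062 ] [0.149  0.1976 0.148  0.1969] [np.float64(-19.3842940197755), np.float64(-109.22692435032786), np.float64(160.34753755949353), np.float64(71.07166454661962)]
stand [0.3927 0.2239 0.036 ] [0.0639 0.0644 0.0645 0.0636] [np.float64(-20.471027272985516), np.float64(-109.80514525414017), np.float64(158.8416626214269), np.float64(69.6351414175012)]
plate [0.4258 0.0383 0.064 ]
plate [0.4858 0.0169 0.064 ]
cap [0.4411 0.0072 0.17  ]Traceback (most recent call last):
  File "<stdin>", line 16, in <module>
  File "<stdin>", line 15, in cen
ValueError: max() iterable argument is empty
```

Run:
```python
from seg import *
c1,w1=load("w1"); c2,w2=load("w2"); s,d=cam("scene"),cam("side")
B=lambda p:(np.array(p)-[430,0])/4.5+[205,85]
def cen(n,roi,sat):
    im=cv2.imread(f"pics/{n}.png"); x,y,w,h=roi
    b=max(blobs(im[y:y+h,x:x+w],(0,sat,60),(14,255,255),4),key=cv2.contourArea); x0,y0,w0,h0=cv2.boundingRect(b); return (x+x0+(w0-1)/2,y+y0+(h0-1)/2),w0,h0
qs=cen("scene0",(266,152,22,22),150);qd=cen("side0",(236,178,18,20),150);print(qs,qd)
print("cap mid tri",tri([ray(s,qs[0]),ray(d,qd[0])]))
print("bow top edge",[plane(c2,B(p),.078) for p in ((549,186),(648,223))])
print("cooker edge",plane(d,(322,240),.12),plane(d,(347,215),.2))
move_pose([0.43,0.05,0.24],down(0)); snap("wrist","w3")
move_pose([0.43,0.005,0.22],down(np.pi/2)); snap("wrist","w4")
print(get_joint_pos(),get_time())
a=cv2.imread("pics/w3.png");b=cv2.imread("pics/w4.png")
cv2.imwrite('pics/w34.png',cv2.resize(np.hstack([a,b]),(800,300),interpolation=cv2.INTER_AREA))
```

```text
Traceback (most recent call last):
ValueError: max() iterable argument is empty
```

Run:
```python
from seg import *
c1,w1=load("w1"); c2,w2=load("w2"); s,d=cam("scene"),cam("side")
h=cv2.cvtColor(cv2.imread("pics/scene0.png"),cv2.COLOR_BGR2HSV);print(h[164,270:284])
B=lambda p:(np.array(p)-[430,0])/4.5+[205,85]
print("bow top edge",[plane(c2,B(p),.078) for p in ((549,186),(648,223))])
print("cooker edge",plane(d,(322,240),.12),plane(d,(347,215),.2))
move_pose([0.43,0.05,0.24],down(0)); snap("wrist","w3")
move_pose([0.43,0.005,0.24],down(np.pi/2)); snap("wrist","w4")
print(get_joint_pos(),get_time())
a=cv2.imread("pics/w3.png");b=cv2.imread("pics/w4.png")
cv2.imwrite('pics/w34.png',cv2.resize(np.hstack([a,b]),(800,300),interpolation=cv2.INTER_AREA))
```

```text
[[  0  12  43]
 [  8  89  72]
 [ 10 130 126]
 [ 12 135 153]
 [ 13 142 142]
 [ 12 147 142]
 [ 12 148 143]
 [ 12 151 144]
 [ 12 153 145]
 [ 11 160 121]
 [ 11 147  90]
 [  9  79  61]
 [ 10  16  48]
 [  0  11  48]]
bow top edge [array([0.3799, 0.2288, 0.078 ]), array([0.4058, 0.2192, 0.078 ])]
cooker edge [ 0.6676 -0.2465  0.12  ] [ 0.7343 -0.2373  0.2   ]
[-0.0151  0.0764  1.9993  0.0001  1.0658 -1.586 ] 5.4917
```

View pics/w34.png

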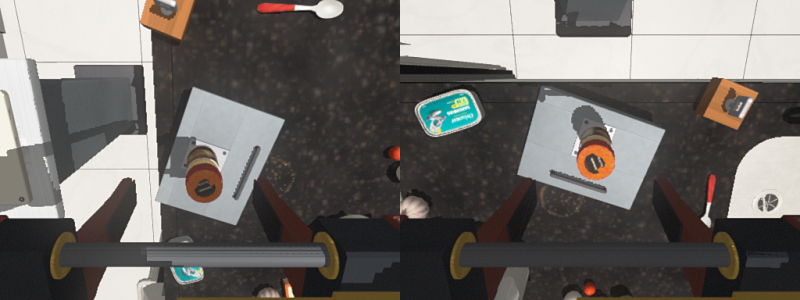

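w3 shows the cap at about (260,235) full scale and w4 at about (251,200). In w4 the stand with the key is also visible, at about (425,133). I'll triangulate the cap top from w1, w3 and w4, and the key bow from w2 and w4.

Run:
```python
from seg import *
rs=[]
for n,x,y in (("w1",267,164),("w3",260,235),("w4",251,200)):
    c,im=load(n); sub=im[y-45:y+45,x-45:x+45]
    h=cv2.cvtColor(sub,cv2.COLOR_BGR2HSV); m=((h[...,0]<18)&(h[...,1]>130)&(h[...,2]>205)).astype(np.uint8)
    m=cv2.morphologyEx(m,cv2.MORPH_OPEN,np.ones((2,2),np.uint8))
    k=cv2.findNonZero(m); hull=cv2.convexHull(k); e=cv2.fitEllipse(hull); u=np.array(e[0])+[x-45,y-45]
    print(n,u,e[1],plane(c,u,.170)); rs.append(ray(c,u))
print("cap",tri(rs))
a=cv2.imread("pics/w4.png")[95:170,380:480]; b=cv2.imread("pics/w4.png")[150:260,190:310]
o=np.zeros((450,800,3),np.uint8); o[:300,:400]=cv2.resize(a,None,fx=4,fy=4,interpolation=2); b=cv2.resize(b,None,fx=3,fy=3,interpolation=2); o[:330,420:780]=b
cv2.imwrite("pics/crop4.png",o)
```

```text
w1 [268.7091 165.3865] (35.69679641723633, 36.85966873168945) [0.4428 0.0069 0.17  ]Traceback (most recent call last):
  File "<stdin>", line 7, in <module>
cv2.error: OpenCV(4.12.0) /io/opencv/modules/imgproc/src/convhull.cpp:143: error: (-215:Assertion failed) total >= 0 && (depth == CV_32F || depth == CV_32S) in function 'convexHull'
```

Run:
```python
from seg import *
rs=[]
for n,x,y in (("w1",267,164),("w4",251,200)):
    c,im=load(n); sub=im[y-45:y+45,x-45:x+45]
    h=cv2.cvtColor(sub,cv2.COLOR_BGR2HSV); m=((h[...,0]<18)&(h[...,1]>130)&(h[...,2]>205)).astype(np.uint8)
    k=cv2.findNonZero(m); hull=cv2.convexHull(k); e=cv2.fitEllipse(hull); u=np.array(e[0])+[x-45,y-45]
    print(n,u,e[1],plane(c,u,.170)); rs.append(ray(c,u))
print("cap",tri(rs))
c,im=load("w4"); print("stand px",[proj(c,[.3927,.2239,z]) for z in (.036,.078)])
a=im[95:170,380:480]
o=np.zeros((450,800,3),np.uint8); o[:450,:600]=cv2.resize(a,None,fx=6,fy=6,interpolation=2)
cv2.imwrite("pics/crop4.png",o)
```

```text
w1 [267.7091 164.3865] (35.69679641723633, 36.85966873168945) [0.4417 0.0081 0.17  ]
w4 [250.3455 207.6416] (44.445919036865234, 47.5186882019043) [0.441  0.0078 0.17  ]
cap (array([0.4417, 0.0077, 0.168 ]), np.float64(7.093253118569605e-05))
stand px [array([422.0133, 134.1904]), array([442.173 , 138.7944])]
```

View pics/crop4.png

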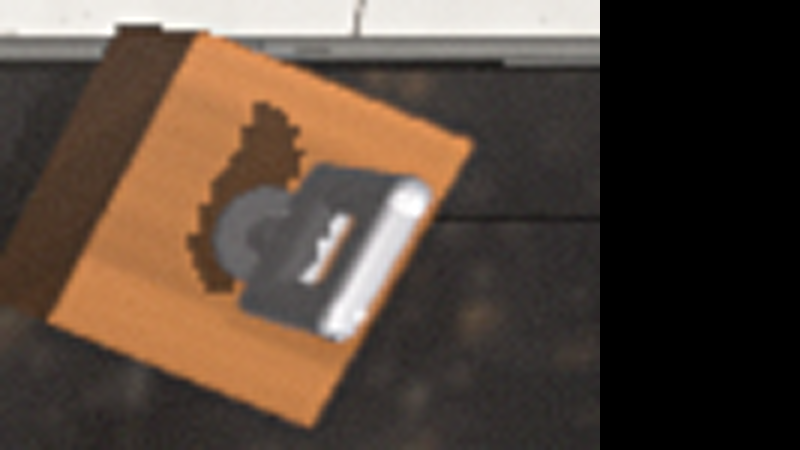

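The bow's top edge in w4 runs from about (448,128) to (437,149), and its midpoint matches the predicted pixel (442,139). The cap triangulates to z 0.168 (0.170 expected). Now I'll pick the jar and stand it in the free area.

Run:
```python
from seg import *
c2=load("w2")[0];c4=load("w4")[0]
B=lambda p:(np.array(p)-[430,0])/4.5+[205,85]; C=lambda p:np.array(p)/6+[380,95]
for a,b in (((549,186),(340,325)),((648,223),(408,198)),((598.5,204.5),(374,261.5)),((549,186),(408,198)),((648,223),(340,325))): print("bow",tri([ray(c2,B(a)),ray(c4,C(b))]))
q=down(np.pi/2)
movel([.4415,.0078,.22],v=.1); movel([.4415,.0078,.110],v=.15,until_force=6)
print("at",get_tcp_pos())
command_gripper(0.2); print("grip",get_grip_width()*88,get_finger_force())
movel([.4415,.0078,.20],v=.12); print(get_grip_width()*88,get_ft_force(),get_time())
move_pose([.515,-.265,.16],q)
print(get_joint_pos(),get_time())
hit=movel([.515,-.265,.040],v=.07,until_force=4); print(hit,get_tcp_pos(),get_ft_force())
snap("side","s2")
```

```text
bow (array([0.3923, 0.2248, 0.0768]), np.float64(0.013025896134430205))
bow (array([0.3928, 0.2217, 0.0861]), np.float64(0.012938220818520595))
bow (array([0.3926, 0.224 , 0.0779]), np.float64(0.0001657949012356555))
bow (array([0.3803, 0.2286, 0.0773]), np.float64(0.0004929460210600726))
bow (array([0.4051, 0.2194, 0.0785]), np.float64(0.0007486709511997385))
at [0.4421 0.0078 0.1107]
grip 44.35698287896855 29.985845031333156
44.197216477788515 [ 0.5104 -0.9125 -1.6526] 8.4083
[-0.4946  0.4068  1.7657  0.0004  0.9702 -2.066 ] 9.5083
True [ 0.5149 -0.2653  0.0457] [-0.0297 -0.9703  2.1031]
```

Run:
```python
from seg import *
p=get_tcp_pos(); movel([p[0],p[1],p[2]-.0008],v=.02)
command_gripper(1.0); wait(.1); movel([p[0],p[1],.17],v=.15)
snap("wrist","jar")
move_pose([.4474,.0037,.20],down(np.pi/2)); a=snap("wrist","k1")
move_pose([.42,.03,.20],down(0.3)); b=snap("wrist","k2")
print(get_time())
ims=[]
for n in ("k1","k2"):
    c,im=load(n); u=proj(c,[.4474,.0037,.064]).astype(int); print(n,u); ims.append(cv2.resize(im[u[1]-50:u[1]+50,u[0]-50:u[0]+50],(390,390),interpolation=cv2.INTER_CUBIC))
j=cv2.resize(cv2.imread("pics/jar.png"),(267,200)); o=np.zeros((600,800,3),np.uint8);o[:390,:390]=ims[0];o[:390,400:790]=ims[1];o[395:595,:267]=j
cv2.imwrite("pics/k12.png",o)
```

```text
15.6333
k1 [248 176]
k2 [265 205]
```

View pics/k12.png

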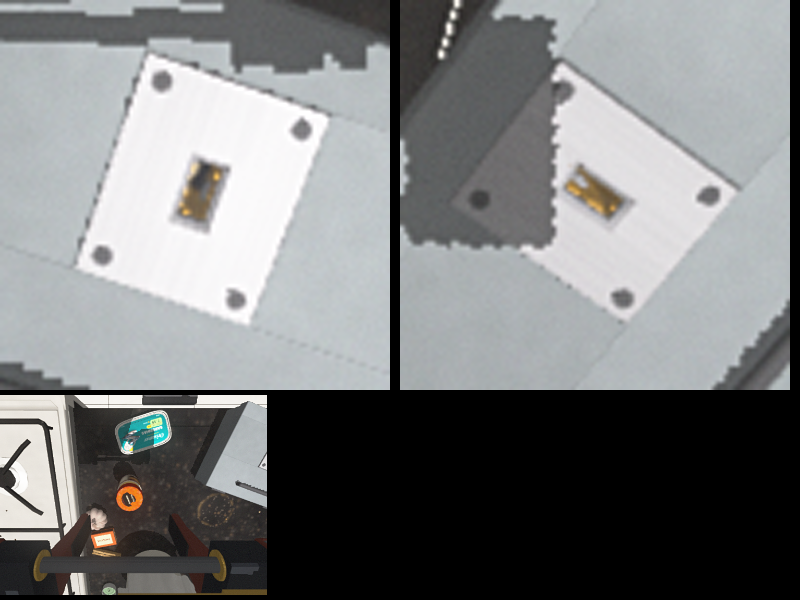

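The jar stands upright on the worktop clear of the tin. In k1 the keyhole slot's centre is at crop (201,193) and the mean of the four bolts is (200,191). In k2 the bolts' mean is (593,196).

Run:
```python
from seg import *
c1=load("k1")[0];c2=load("k2")[0]
F=lambda p:np.array(p)/3.9-.37+[198,126]; G=lambda p:(np.array(p)-[400,0])/3.9-.37+[215,155]
b1=[(101,255),(235,299),(301,129),(162,81)] ; b2=[(709,195),(622,298),(480,200),(562,91)]
# match by nearest on plane
P1=np.array([plane(c1,F(p),.064) for p in b1]);P2=np.array([plane(c2,G(p),.064) for p in b2]);print(P1,P2)
print("means",P1.mean(0),P2.mean(0))
for a,p in zip(b1,P1):
    k=np.argmin(np.linalg.norm(P2-p,axis=1)); print("tri",tri([ray(c1,F(a)),ray(c2,G(b2[k]))]))
K1=np.array([plane(c1,F(p),.064) for p in ((147,52),(329,117),(250,325),(76,267))]); print("plate k1",K1.mean(0),[np.degrees(np.arctan2(*(b-a)[1::-1])) for a,b in zip(K1,np.roll(K1,-1,0))])
K2=np.array([plane(c2,G(p),.064) for p in ((562,60),(739,189),(629,322))]); print("plate k2 diag mid?",[np.degrees(np.arctan2(*(b-a)[1::-1])) for a,b in zip(K2,K2[1:])],K2[[0,2]].mean(0))
# slot dark/brass mask
for c,n,u in ((c1,"k1",(248,176)),(c2,"k2",(265,205))):
    im=load(n)[1]; pr=proj(c,[.4474,.0037,.064]).astype(int); x0,y0=pr-14
    g=cv2.cvtColor(im[y0:y0+32,x0:x0+32],cv2.COLOR_BGR2HSV); m=((g[...,2]<175)|(g[...,1]>60)).astype(np.uint8)
    nn,lab,st,ce=cv2.connectedComponentsWithStats(m)
    for k in range(1,nn):
        if st[k,4]>60:
            pts=np.argwhere(lab==k)[:,::-1].astype(np.float32); r=cv2.minAreaRect(pts); print(n,st[k],r, plane(c,np.array(r[0])+[x0,y0],.064),[np.degrees(0)])
            bx=cv2.boxPoints(r)+[x0,y0]; W=[plane(c,p,.064) for p in bx]; print([(round(np.degrees(np.arctan2(*(b-a)[1::-1])),1),round(np.linalg.norm(b-a)*1e3,1)) for a,b in zip(W[:2],W[1:3])])
```

```text
[[ 0.4643 -0.0236  0.064 ]
 [ 0.4774  0.0142  0.064 ]
 [ 0.4283  0.0316  0.064 ]
 [ 0.4153 -0.0061  0.064 ]] [[ 0.4775  0.0143  0.064 ]
 [ 0.4641 -0.0236  0.064 ]
 [ 0.4156 -0.0066  0.064 ]
 [ 0.4282  0.0311  0.064 ]]
means [0.4463 0.004  0.064 ] [0.4464 0.0038 0.064 ]
tri (array([ 0.4642, -0.0236,  0.064 ]), np.float64(0.00011248935621745369))
tri (array([0.4776, 0.0142, 0.0636]), np.float64(5.1851431565666974e-05))
tri (array([0.428 , 0.0315, 0.0657]), np.float64(1.769551993727258e-05))
tri (array([ 0.4153, -0.0061,  0.0651]), np.float64(0.00022818488335702605))
plate k1 [0.4464 0.0042 0.064 ] [np.float64(70.39925156497071), np.float64(-18.8681957871842), np.float64(-109.48072931537806), np.float64(160.98203351895015)]
plate k2 diag mid? [np.float64(-19.37737007332837), np.float64(-108.7454629465951)] [0.447  0.0046 0.064 ]
k1 [  9   5  14  18 139] ((15.14598560333252, 13.098539352416992), (8.885319709777832, 16.14735984802246), 19.98310661315918) [0.4463 0.0044 0.064 ] [np.float64(0.0)]
[(np.float64(160.4), np.float64(17.9)), (np.float64(69.6), np.float64(9.5))]
k2 [  0   0   5  28 100] ((2.0, 13.5), (27.0, 4.0), 90.0) [0.4341 0.0009 0.064 ] [np.float64(0.0)]
[(np.float64(17.3), np.float64(4.4)), (np.float64(-72.4), np.float64(31.9))]
k2 [  6   6  18  15 123] ((13.894001007080078, 13.541999816894531), (16.633577346801758, 7.96893835067749), 34.69515609741211) [0.4467 0.0048 0.064 ] [np.float64(0.0)]
[(np.float64(74.4), np.float64(9.1)), (np.float64(-18.6), np.float64(19.0))]
```

Keyhole at (0.4465, 0.0041, 0.064), slot heading about -19.4°. Two views agree within 0.5 mm. Next, grasp the key.

Run:
```python
from seg import *
rd=np.radians; q=down(rd(69.6))
move_pose([.3926,.2240,.14],q); print(get_joint_pos())
hit=movel([.3926,.2240,.043],v=.1,until_force=6); print(hit,get_tcp_pos())
command_gripper(0.0); print("grip mm",get_grip_width()*88,get_finger_force(),get_ft_force(),get_ft_torque())
movel([.3926,.2240,.14],v=.12); print(get_grip_width()*88,get_ft_force(),get_time())
Q=down(rd(70.6)); move_pose([.4465,.0041,.128],Q); print(get_time(),get_tcp_pos(),get_joint_pos())
a=snap("scene","sc3")[1];b=snap("side","sd3")[1]
cs,cd=cam("scene"),cam("side"); us=proj(cs,[.4465,.0041,.09]).astype(int); ud=proj(cd,[.4465,.0041,.09]).astype(int)
f=lambda im,u:cv2.resize(im[u[1]-30:u[1]+30,u[0]-40:u[0]+40],(400,300),interpolation=2)
w=snap("wrist","w5")[1]
o=np.zeros((600,800,3),np.uint8);o[:300,:400]=f(a,us);o[:300,400:]=f(b,ud);o[300:,:400]=cv2.resize(w,(400,300));
cv2.imwrite("pics/held.png",o)
```

```text
[ 0.4914  0.2631  2.0488 -0.0004  0.8298 -0.7216]
False [0.393  0.2241 0.0434]
grip mm 7.945809451232341 29.9782133102417 [ 0.3943 -0.7214 -0.1374] [ 0.013  -0.1691  0.0273]
7.522381950517768 [-0.4748  0.0791 -0.1237] 19.7417
20.65 [0.4462 0.0046 0.1277] [-0.0166  0.2777  2.0686  0.0004  0.7961 -1.2486]
```

View pics/held.png

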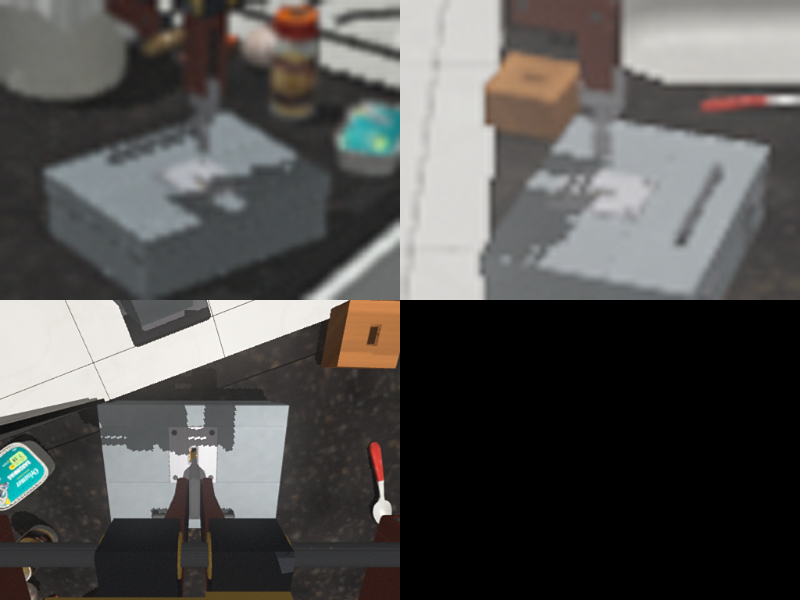

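The key is held upright right over the keyhole and the stand is empty. Insert with force watch.

Run:
```python
from seg import *
rd=np.radians
k=np.array([.4465,.0041])
movel([*k,.108],v=.05); print(get_tcp_pos(),get_ft_force())
hit=movel([*k,.088],v=.03,until_force=4); print(hit,get_tcp_pos(),get_ft_force(),get_ft_torque(),get_time())
if not hit:
    h=movel([*k,.0745],v=.02,until_force=12); print(h,get_tcp_pos(),get_ft_force(),get_ft_torque(),get_time())
```

```text
[0.4463 0.0041 0.1077] [-0.6737 -0.2485  0.4831]
False [0.4465 0.0041 0.088 ] [ 0.5314  0.4524 -0.1233] [ 0.0181 -0.1053  0.0238] 22.1667
True [0.4467 0.0039 0.0773] [ 2.6695 -0.724  -4.3756] [-0.1014 -0.4615 -0.0854] 22.7083
```

Run:
```python
from seg import *
rd=np.radians; k=np.array([.4465,.0041])
wait(.2); print(get_tcp_pos(),get_ft_force(),get_grip_width()*88)
z=.0773
for i in range(8):
    z-=.0015
    h=movel([*k,z],frame=down(rd(70.6+(2 if i%2 else -2))),v=.02,until_force=15)
    p=get_tcp_pos(); f=get_ft_force(); print(i,h,z,p,f,get_ft_torque()[2],round(get_time(),2))
    if p[2]<.0722 and f[2]>8: break
    if z<.069: break
```

```text
[0.4466 0.0039 0.0773] [ 2.3121 -1.5353 -7.2041] 8.066481199401416
0 False 0.07579999999999999 [0.4466 0.004  0.0756] [  3.356   -0.7757 -10.7074] -0.1095744886436385 23.16
1 False 0.07429999999999999 [0.4464 0.0042 0.0744] [ 0.6051 -0.3063 -1.9273] -0.11340514189904474 23.41
2 False 0.07279999999999999 [0.4464 0.0041 0.0728] [ 1.5123  0.2561 -2.3633] -0.029128910825119696 23.66
3 False 0.07129999999999999 [0.4462 0.0042 0.0713] [0.2517 0.0555 0.1706] -0.06484639934808856 23.91
4 False 0.06979999999999999 [0.4467 0.0041 0.0707] [-2.5521  0.4081 12.0191] -0.046836066829784764 24.16
```

The key is home: it meets contact at TCP 0.0707 (0.071 expected). Now the turn, in steps, watching torque and grip.

Run:
```python
from seg import *
rd=np.radians; k=np.array([.4465,.0041])
movel([*k,.0698],frame=down(rd(70.6)),v=.02)
for a in [10,20,35,50,65,78,84,87,90]:
    movel([*k,.0698],frame=down(rd(70.6-a)),v=.03)
    print(a,get_tcp_pos(),get_ft_force(),get_ft_torque(),round(get_grip_width()*88,2),round(get_time(),2))
```

```text
10 [0.4466 0.0039 0.0707] [-2.5971 -1.5507 12.818 ] [-0.351   0.4073 -0.0475] 7.56 24.73
20 [0.4466 0.0039 0.0707] [-2.1182 -1.4369 12.0144] [-0.3199  0.3749  0.0019] 7.85 25.06
35 [0.4467 0.0039 0.0707] [-1.998  -1.7916 12.0972] [-0.2999  0.3766 -0.0326] 7.7 25.47
50 [0.4468 0.0039 0.0707] [-2.283  -0.978  11.3239] [-0.3495  0.3497 -0.0088] 7.97 25.88
65 [0.4468 0.0039 0.0707] [-1.5653 -1.6494 11.4088] [-0.2589  0.3095  0.0766] 7.87 26.28
78 [0.4469 0.0039 0.0707] [-2.7628 -1.0879 11.703 ] [-0.2564  0.3029  0.0441] 7.77 26.66
84 [0.4469 0.0039 0.0707] [-1.7626 -0.5825 10.9915] [-0.2123  0.2736  0.0437] 7.69 26.92
87 [0.4469 0.0039 0.0707] [-0.6458 -0.6617 10.895 ] [-0.3297  0.2979  0.0951] 7.98 27.17
90 [0.4469 0.0039 0.0707] [-0.693  -1.3004 10.1177] [-0.2887  0.3075  0.0967] 7.72 27.42
```

Run:
```python
from seg import *
rd=np.radians; k=np.array([.4465,.0041])
tz=lambda:np.mean([(wait(.02),get_ft_torque()[2])[1] for _ in range(8)])
t0=tz();print("90",t0)
for a in [91.5,93,94.5,96,97.5,99]:
    movel([*k,.0698],frame=down(rd(70.6-a)),v=.03)
    t=tz(); print(a,t,get_ft_force(),get_effort()[5],round(get_grip_width()*88,2),round(get_time(),2))
    if t>.4: break
print(get_tcp_pos(),get_joint_pos())
```

```text
90 0.11008239358578169
91.5 0.1546368386370872 [-1.9796 -0.7739 12.1022] 0.16539551317691803 7.75 27.93
93 0.16321795537492845 [-1.9437 -0.8132 10.518 ] 0.16268773935735226 7.48 28.32
94.5 0.19339929807753556 [-2.1051 -1.0442 10.8198] 0.20363830961287022 7.78 28.7
96 0.27390805392299555 [-2.5516 -0.8943 10.2285] 0.276445671916008 7.91 29.08
97.5 0.3703567121590281 [-1.8679 -1.3704 10.6628] 0.37345267832279205 7.61 29.47
99 0.44319482970792906 [-1.8354 -1.0949 10.3297] 0.45383728109300137 8.0 29.85
[0.4471 0.004  0.0707] [-0.0173  0.387   2.0993 -0.0007  0.6541  0.4786]
```

The stop is met: torque climbs steeply past about 95° to 0.44 N m. One last check before handing in.

Run:
```python
from seg import *
wait(.5); print(get_tcp_pos(),get_ft_force(),get_ft_torque(),get_finger_force(),get_grip_width()*88)
a=snap("scene","sc6")[1][120:240,200:360];b=snap("side","sd6")[1][140:320,180:420];w=snap("wrist","w6")[1]
o=np.zeros((600,800,3),np.uint8);o[:300,:400]=cv2.resize(a,(400,300));o[:300,400:]=cv2.resize(b,(400,300));o[300:,:400]=cv2.resize(w,(400,300));o[300:,400:]=cv2.resize(w[150:300,150:350],(400,300),interpolation=2)
cv2.imwrite("pics/end.png",o)
```

```text
[0.4471 0.004  0.0707] [-1.1254 -1.3976 11.8505] [0.0216 0.2127 0.5018] 30.228850543498993 8.260537375539972
```

View pics/end.png

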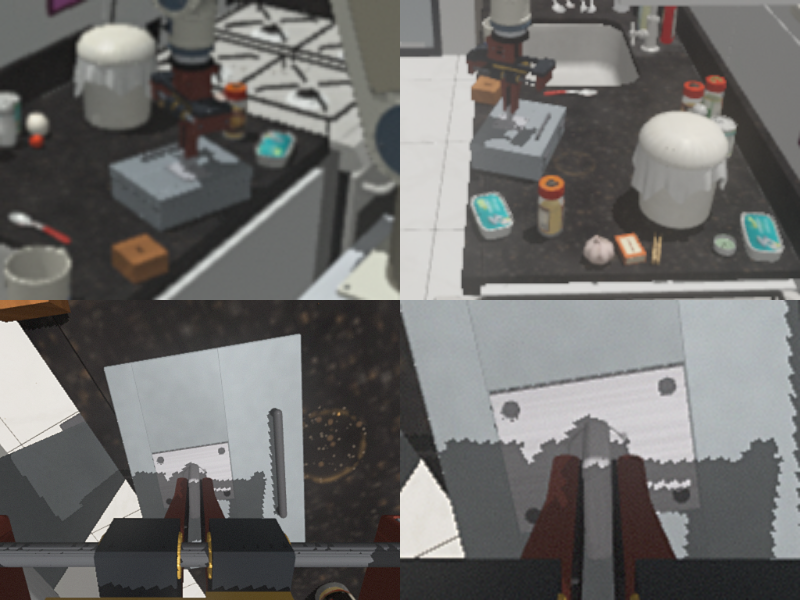

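The jar stands upright by the tin, the bystanders haven't moved, and the key's collar is flat on the plate with the bow gripped and turned. Handing in.

```bash
python3 -c "
from station import *
print(get_time(),job_done())"
```

```text
the job is handed in; nothing more can be done
30.5 None
```

The job is handed in at 30.5 s: the jar stands upright on the worktop, and the gripper still holds the key fully home and turned clockwise against its stop, so you can lift the lid.

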